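# Close and bolt the hatch of a battery test box

### The arm

A 6-joint arm with a two-finger parallel gripper is mounted at the origin on the work surface. World frame = base frame: x ahead of the robot, y to its left, z up, the work surface at z = 0. Lengths are in m, angles in rad, forces in N, time in s.
With the tool pointing down it reaches from about 0.275 to 0.75 m from the base axis. Payload 10.2 kg.
Tool frame: the origin (TCP) lies between the finger pads; the fingertips stand 8 mm ahead of it and the grasp point (between the pads) lies 11 mm behind it; x points along the fingers, y is the direction in which the jaws open and shut, and the axes are right-handed (so a half turn about x gives the same grasp; the last joint's range is limited). The gripper opens to 85 mm and grips with 20 to 120 N. Pads are 22 mm wide; open, the fingers measure 114 mm over their backs; the gripper's body (76 mm by 85 mm) begins 54 mm behind the grasp point. The pads swing forward as they close: fully open they stand 13 mm farther back than shut.
Start: joints at [1.105, 0.313, 1.498, -0, 1.331, -0.223], TCP at [0.126, 0.51, 0.239] pointing down, gripper open.
Joint ranges: [-2.94, 2.94], [-0.97, 2.17], [0.19, 2.56], [-1.23, 4.37], [0.02, 3.11], [-2.88, 2.88]. Speed limits (rad/s): [2.39, 2.39, 3.01, 3.14, 3.14, 3.14].

### API

Orientations are given as a unit quaternion [x, y, z, w].
In Python, from workcell import arm gives the robot as it stands.
- The arm moves only by the tool apply_moves, never from a script. Its argument "rows" is a list of rows, each a list of 7 numbers: the shift along the tool's x, y, z in mm, then the turn, a rotation vector about the tool's x, y, z in degrees, then the closure, from 0 (fully open) to 1 (shut). In form: [[tx, ty, tz, wx, wy, wz, claw], ...]. A call has 1 to 5 rows; each row shifts and turns the commanded pose from where the row before left it, along the tool's axes as they then stand; what a row does not reach is not made up. A row lasts 1/12 s, in which the tool goes at most 41.7 mm and 7.16 degrees, less where a joint would pass 70% of its speed; a pose out of reach is approached as far as the arm can. A call is refused whole if a number of a shift passes 41.7 or a number of a turn 7.16, either way. A call with a gripper value outside its range is refused whole. The fingers move at their own pace and stop on an object; "squeeze" is the grip in N (left out, the last holds). Time passes only in rows, so rows that do not move let the fingers close. It gives the time, the measured TCP pose, the force and the opening at its end, in the units of the state.
- arm.observe(): the state, without advancing time (a new reading comes with each control period).
- arm.capture(name): name is "side" or "top"; returns the picture (400x640x3 uint8, red, green, blue); there is no depth.
- arm.camera_model(name): a dict with "fx", "fy", "cx", "cy" (pixels), "position" and "orientation" of the camera in the world. Camera axes: x right, y down, z forward; pixel columns grow to the right and rows downward; lengths in m; the calibration is good to about 2 mm. A picture is of the moment at which its call begins. camera_model takes no time and is no camera call.
- arm.sign_off(): hands the job in, once; it reports no verdict.
The state is a dict: "time_s": time; "joint_positions": joint angles; "joint_velocities": joint speeds; "joint_efforts": joint torques, N m; "position": TCP position; "tcp_rot": TCP orientation; "force": force on the tool from outside, world axes, zero at the start; "torque": the same for the moment, N m; "opening": finger opening in m.
Only numpy, scipy, OpenCV 4.12 (cv2) and the standard library are available. Lean on these libraries where they do the work, as an engineer would, in place of code of your own. Each camera call takes 0.05 s, during which the arm holds its last target. There are 200 camera calls.

### The job

Make the battery test box safe before charging: with a fingertip push its clear sliding hatch fully shut by the blue rib, then hold the yellow spring catch down with one fingertip while the other pushes the red bolt knob fully home into the keeper on the hatch. Then let go, so that the catch springs back up behind the bolt and you stand clear, and leave the jar, the tape roll, the vial and the screwdriver where they are.

Things in the scene. Friction and masses are not known exactly. Their poses are not given: they have to be found in the camera images.
- box: White battery test box fixed to the bench, 250 (x) by 330 (y) by 90 mm high. Origin on its underside at bench height; its z is up, x roughly away from the robot, y roughly to the robot's left (box frame, used below). The deck (its flat top, y < 25 mm) has bolt and catch on the line x = 0; black catch housing: 44 mm in x, y -149 to -89, 15 mm above deck; bolt guide: y -6 to 4, 17 mm above deck.
- hatch (a joint): How far the clear sliding hatch is open, m: 0 = shut (end stop), 0.055 = widest. It shuts along box +x, away from the robot; 2 N friction, stays where left. Plate 6 mm thick on the box top, over the well at y > 25 mm. Its dark steel keeper (y 34 to 46 mm, 19 mm above deck) is in line with the bolt only when the hatch is shut; else the bolt hits its side.
- hatch_handle (a point): Centre of the robot-side (-x) face of the blue rib on the hatch, the face to push. Rib: 70 mm along box y, 10 mm thick in x, 30 mm high; its top is 36 mm above the deck, this point 21 mm above the deck (15 mm above the hatch plate), at box y = 95 mm. Moves with the hatch.
- bolt (a joint): Throw of the bolt, m: 0 = drawn back, 0.032 = fully home (end stop). Slides along box +y, towards the hatch, 1.5 N friction. Its three teeth, 10 mm apart, are hidden in the catch housing: it moves only 1 to 2 mm while the catch is up, and locks again at the next tooth if the catch is let up on the way. Past 0.029 the catch locks it home.
- knob_push (a point): Centre of the -y face of the red bolt knob, the face to push. Knob: upright block 30 mm (x) by 14 mm (y), from 9 to 47 mm above the deck; this point is 28 mm above the deck and moves with the bolt. With the bolt back, this face is 32 mm past the near end of the catch pad; between them lies only the flat bolt bar, 10 mm above the deck.
- catch (a joint): How far the spring catch is pressed down, m: 0 = up (locking), 0.009 = bottomed. Its spring takes about 2 N to start and 5 N to bottom; it frees the bolt once pressed past 0.005, and springs up when let go.
- catch_pad: Yellow pad of the spring catch, 28 mm (x) by 52 mm (box y), 12 mm thick. Origin: centre of its top, 28 mm above the deck when up, 19 mm when bottomed, at box x = 0, y = -119 mm. Goes straight down wherever pressed; a fingertip may slide along it. With the bolt back, the knob's push face is 58 mm from this origin, towards +y.
- jar: Glass jar with a black cap, 60 mm across, 85 mm high, standing on the bench. Origin at its underside. Not to be moved.
- tape: Grey roll of tape, 90 mm across, 30 mm high, lying on the bench. Origin at its underside. Not to be moved.
- vial: Small amber vial with a green cap, 26 mm across, 45 mm high, standing on the deck of the box on its far (+x) side. Origin at its underside. Not to be moved.
- driver: Screwdriver with a red handle lying on the bench at the hatch end of the box. Not to be moved.

How it is judged:
By the outcome, as a careful person would: the job done as asked, in the order asked, and still so for the second after the job is handed in, with the robot touching nothing.
It also fails if it takes over 51 s, if anything falls off the work surface, if the arm or the gripper's body presses on something with over 40 N, if the wrist force passes 120 N, or if a joint passes its speed limit or range.

## Working session

There is one attempt and no reset: what is moved stays moved. The work goes in short steps, Python scripts to look and compute and a tool call to move; the robot and the scene stay as the last step left them, time stands still between calls to the robot, and variables do not carry over. Pictures are saved under pics/ and viewed, about 8 in all and at most 12, crops included, and the job is handed in when it is done.

Besides the shell and the picture viewer there is one more tool, called after ">>>" in YAML: its name, and indented under it one key for each argument. apply_moves: Moves the arm, as the interface text tells. Its arguments: {"type":"object","properties":{"rows":{"type":"array","items":{"type":"array","items":{"type":"number"}}},"squeeze":{"type":"number"}},"required":["rows"]}

```bash
mkdir -p pics; ls
python3 - <<'E'
from workcell import arm
import cv2
print(arm.observe())
for n in ("side","top"):
    im=arm.capture(n); cv2.imwrite(f"pics/{n}0.png",im[:,:,::-1]); print(arm.camera_model(n))
E
```

```text
pics
{'time_s': 0.0, 'joint_positions': array([ 1.10459532e+00,  3.13435837e-01,  1.49845652e+00,  2.74412424e-05,
        1.33096482e+00, -2.23354663e-01]), 'joint_velocities': array([-4.93390389e-04, -4.10337563e-04, -7.54929004e-04, -7.14453737e-04,
       -6.75719394e-05,  2.39750897e-04]), 'joint_efforts': array([ 9.44975750e-05, -4.12250519e+01, -2.59749484e+01, -1.45067852e-04,
        4.00786987e-03,  4.68007798e-06]), 'position': array([0.12611424, 0.50937547, 0.23873499]), 'tcp_rot': array([ 0.08523302,  0.70206009, -0.08606818,  0.70174014]), 'force': array([-0.1698539 ,  0.50008211, -0.58316852]), 'torque': array([-0.00159624, -0.03565977, -0.00219796]), 'opening': 0.0855323910176193}
{'fx': 362.66899008599165, 'fy': 362.66899008599165, 'cx': 319.8874405778293, 'cy': 196.8832106949711, 'position': array([ 0.30949858, -0.33954556,  0.67930825]), 'orientation': array([ 0.87442793, -0.34491702,  0.11661307, -0.32063911])}
{'fx': 443.66079933655885, 'fy': 443.66079933655885, 'cx': 324.48679239111624, 'cy': 199.41597224068886, 'position': array([0.58935977, 0.01410675, 1.1246676 ]), 'orientation': array([-0.70210561,  0.7113247 , -0.02037094,  0.0254933 ])}
```

View pics/top0.png

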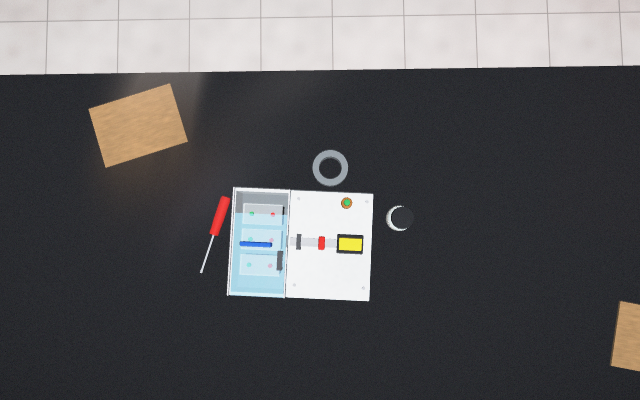

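View pics/side0.png

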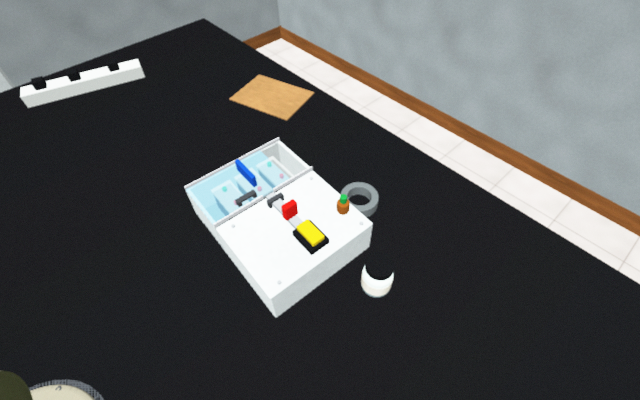

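The top view (box rows 187–300, cols 228–373) shows the hatch open, with the keeper at (280,261) off the bolt line. The knob is at (321,243), the yellow pad at (350,244) and the rib at (255,244). The vial, tape, jar and driver are all around the box. I'll enlarge both views.

Run:
```python
import cv2
a=cv2.imread("pics/top0.png")[180:306,220:380]; cv2.imwrite("pics/t1.png",cv2.resize(a,None,fx=5,fy=4.7,interpolation=cv2.INTER_CUBIC) if 0 else cv2.resize(a,None,fx=4.7,fy=4.7,interpolation=cv2.INTER_CUBIC))
a=cv2.imread("pics/side0.png")[130:325,180:400]; cv2.imwrite("pics/s1.png",cv2.resize(a,None,fx=3,fy=3,interpolation=cv2.INTER_CUBIC))
```

```text
(no output)
```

View pics/t1.png

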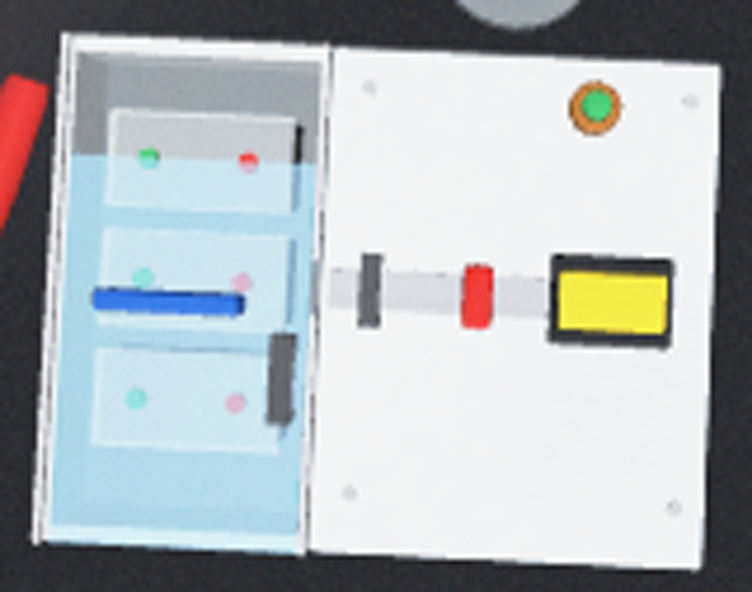

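View pics/s1.png

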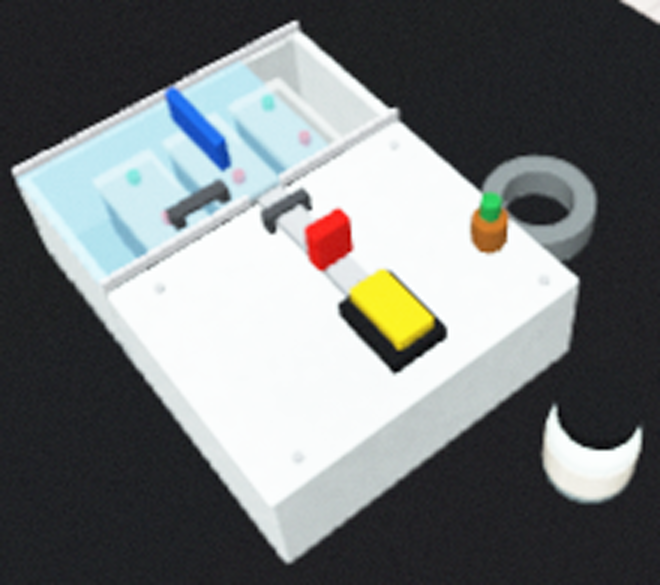

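```bash
cat > geo.py <<'E'
import numpy as np
from scipy.spatial.transform import Rotation as R
from scipy.optimize import least_squares
from workcell import arm
C={n:arm.camera_model(n) for n in("side","top")}
def proj(n,P):
    c=C[n];q=(np.asarray(P)-c["position"])@R.from_quat(c["orientation"]).as_matrix()
    return np.array([c["cx"]+c["fx"]*q[...,0]/q[...,2],c["cy"]+c["fy"]*q[...,1]/q[...,2]]).T
def ray(n,uv,z):
    c=C[n];d=R.from_quat(c["orientation"]).as_matrix()@np.array([(uv[0]-c["cx"])/c["fx"],(uv[1]-c["cy"])/c["fy"],1])
    return c["position"]+d*(z-c["position"][2])/d[2]
def W(p,b):
    b=np.asarray(b,float)*1e-3;c,s=np.cos(p[2]),np.sin(p[2])
    return np.stack([p[0]+c*b[...,0]-s*b[...,1],p[1]+s*b[...,0]+c*b[...,1],b[...,2]],-1)
def B(p,w):
    c,s=np.cos(p[2]),np.sin(p[2]);d=np.asarray(w)[:2]-p[:2]
    return np.array([c*d[0]+s*d[1],-s*d[0]+c*d[1],w[2]])*1e3
t=lambda u,v:(u/4.7+220,v/4.7+180)
s=lambda u,v:(u/3+180,v/3+130)
E
python3 - <<'E'
from geo import *
T=[((125,-165,90),(721,66)),((-125,-165,90),(700,570)),((14,-145,118),(669,274)),((14,-93,118),(559,270)),((-14,-93,118),(557,329)),((-14,-145,118),(667,334))]
S=[((-125,-165,90),(275,507)),((125,-165,90),(578,283)),((-125,-165,0),(290,562)),((-14,-93,118),(348,293)),((14,-93,118),(385,270)),((14,-145,118),(435,318)),((-14,-145,118),(402,348))]
def res(p,which):
    r=[]
    if 't' in which: r.append(proj("top",W(p,[a for a,_ in T]))-[t(*b) for _,b in T])
    if 's' in which: r.append(proj("side",W(p,[a for a,_ in S]))-[s(*b) for _,b in S])
    return np.concatenate(r).ravel()
for w in("t","s","ts"):
    f=least_squares(res,[.5,0,0],args=(w,)); print(w,f.x.round(4),f.fun.round(1))
p=f.x; np.save("p.npy",p)
print("rib top near ends",[B(p,ray("top",t(*q),.126)).round(1) for q in((93,310),(243,315),(94,290),(245,294))])
print("knob top",[B(p,ray("top",t(*q),.137)).round(1) for q in((463,264),(495,266),(491,328),(461,326))])
print("side rib tops",[B(p,ray("side",s(*q),.126)).round(1) for q in((168,91),(228,150))], "knob side",[B(p,ray("side",s(*q),.137)).round(1) for q in((306,228),(345,208),(352,222),(313,240))])
print("keeper",[B(p,ray("top",t(*q),.109)).round(1) for q in((270,333),(297,333),(291,424),(266,422))])
print("vial",B(p,ray("top",t(597,106),.135)).round(1),"pts",W(p,[(0,-119,118),(0,-61,118)]).round(4))
print("jar",ray("top",(402,217),.085).round(3),"tape",ray("top",(330,168),.03).round(3))
E
```

```text
t [ 0.5592  0.0813 -0.0696] [-0.6 -2.  -1.5 -1.2  0.4  1.1  0.8  0.7  0.6  0.5  0.2  0.8]
s [ 0.5553  0.0785 -0.0562] [-0.7 -1.1  1.7 -2.5 -0.   0.7  0.1  0.4 -0.6  0.3  0.2  1.7 -0.6  0.1]
ts [ 0.5566  0.0797 -0.0588] [-0.4 -1.7 -0.2 -0.7  1.1  1.6  1.5  1.4  1.4  1.3  1.   1.3 -0.8 -2.1
  1.6 -3.  -0.2 -0.2  0.1 -0.3 -0.6 -0.4  0.1  1.1 -0.7 -0.6]
rib top near ends [array([-12.2, 132.1, 126. ]), array([-11.3,  60.4, 126. ]), array([ -2.7, 132.2, 126. ]), array([ -1.2,  60. , 126. ])]
knob top [array([ 18. , -43.6, 137. ]), array([ 17.8, -58.7, 137. ]), array([-11.4, -58.2, 137. ]), array([-11.1, -44. , 137. ])]
side rib tops [array([-10.4, 129.4, 126. ]), array([ -8.8,  51.8, 126. ])] knob side [array([-11.8, -47.3, 137. ]), array([ 17.2, -50.1, 137. ]), array([ 13.6, -62.3, 137. ]), array([-14.1, -58.1, 137. ])]
keeper [array([-20.1,  48.9, 109. ]), array([-19.5,  35.8, 109. ]), array([-63.4,  36.5, 109. ]), array([-63. ,  48.6, 109. ])]
vial [  95.7 -103.6  135. ] pts [[ 0.5496 -0.0391  0.118 ]
 [ 0.553   0.0188  0.118 ]]
jar [ 0.613 -0.16   0.085] tape [0.739 0.007 0.03 ]
```

```bash
cat >> geo.py <<'E'
def tool(o=None):
    o=o or arm.observe();return np.array(o["position"]),R.from_quat(o["tcp_rot"])
def delta(p,box_xyz,yaw_goal=True):
    "mm/deg tool-frame move to box-frame target (mm), tool down, tool y along +-box y"
    x,r=tool();M=r.as_matrix();best=None
    for sg in(1,-1):
        y=sg*np.array([-np.sin(p[2]),np.cos(p[2]),0]);X=np.array([0,0,-1.]);G=np.stack([X,y,np.cross(X,y)],1)
        rv=R.from_matrix(M.T@G).as_rotvec(degrees=True)
        if best is None or np.linalg.norm(rv)<np.linalg.norm(best[0]): best=(rv,G)
    d=W(p,box_xyz)-x
    print("now box",B(p,x).round(1),"turn",best[0].round(2),"shift now-axes",(M.T@d*1e3).round(1),"shift goal-axes",(best[1].T@d*1e3).round(1),"sep tool y in box",(best[1][:,1]).round(3))
E
python3 - <<'E'
from geo import *
mech=[((14,-145,118),(669,274)),((14,-93,118),(559,270)),((-14,-93,118),(557,329)),((-14,-145,118),(667,334)),((15,-47,137),(463,264)),((15,-61,137),(495,266)),((-15,-61,137),(491,328)),((-15,-47,137),(461,326)),]
def res(p,w):
    r=[]
    if 't' in w:
        r.append(proj("top",W(p,[a for a,_ in mech]))-[t(*b) for _,b in mech])
        r.append(proj("top",W(p,np.array([(125,-165,90),(-125,-165,90)])+[p[3],p[4],0]))-[t(721,66),t(700,570)])
    if 's' in w:
        m=[((-14,-93,118),(348,293)),((14,-93,118),(385,270)),((14,-145,118),(435,318)),((-14,-145,118),(402,348)),((-15,-47,137),(306,228)),((15,-47,137),(345,208)),((15,-61,137),(352,222)),((-15,-61,137),(313,240))]
        r.append(proj("side",W(p,[a for a,_ in m]))-[s(*b) for _,b in m])
    return np.concatenate(r).ravel()
for w in("t","s","ts"):
    f=least_squares(res,[.55,.08,-.06,0,0],args=(w,));print(w,f.x.round(4),np.abs(f.fun).max().round(1),np.sqrt((f.fun**2).mean()).round(2))
p=f.x[:3];np.save("p.npy",p)
print("rib",[B(p,ray("top",t(*q),.126)).round(1) for q in((93,310),(243,315))])
delta(p,(-50,95,180))
E
```

```text
t [ 0.5601  0.0824 -0.0615 -5.6775 -3.8087] 0.5 0.23
s [ 0.5585  0.0792 -0.0722  0.      0.    ] 1.3 0.74
ts [ 0.5592  0.0809 -0.0649 -4.271  -2.2625] 1.7 0.8
rib [array([-15.5, 130.6, 126. ]), array([-14.1,  58.9, 126. ])]
now box [-459.9  399.5  238.8] turn [-10.2   -0.02   0.06] shift now-axes [  59.  -227.1  457.4] shift goal-axes [  58.8 -304.5  409.9] sep tool y in box [0.065 0.998 0.   ]
```

>>> apply_moves:
  rows:
    - [0, -20, 35, -5.1, 0, 0, 1]
    - [0, -20, 35, -5.1, 0, 0, 1]
    - [0, -30, 41, 0, 0, 0, 1]
    - [0, -30, 41, 0, 0, 0, 1]
    - [0, -30, 41, 0, 0, 0, 1]
  squeeze: 20

```text
time_s: 0.52
position: [0.2838, 0.3749, 0.2392]
tcp_rot: [0.023, 0.707, -0.023, 0.707]
force: [0.4, 0.4, 0.8]
opening: 0.0254
```

>>> apply_moves:
  rows:
    - [0, -35, 41, 0, 0, 0, 1]
    - [0, -35, 41, 0, 0, 0, 1]
    - [0, -35, 41, 0, 0, 0, 1]
    - [0, -35, 41, 0, 0, 0, 1]
    - [0, 0, 0, 0, 0, 0, 1]

```text
time_s: 0.93
position: [0.4063, 0.2559, 0.2388]
tcp_rot: [0.025, 0.706, -0.026, 0.707]
force: [-0.7, -0.0, -1.2]
opening: -0.0001
```

```bash
python3 -c "
from geo import *
p=np.load('p.npy');delta(p,(-50,95,115));print(arm.observe()['opening'])"
```

```text
now box [-163.9  164.7  238.8] turn [-0.35  0.04  0.08] shift now-axes [124.  -68.8 114.3] shift goal-axes [123.8 -69.7 113.9] sep tool y in box [0.065 0.998 0.   ]
-9.456466189032332e-05
```

>>> apply_moves:
  rows:
    - [0, -23, 38, -0.3, 0, 0, 1]
    - [20, -23, 38, 0, 0, 0, 1]
    - [30, -24, 38, 0, 0, 0, 1]
    - [30, 0, 0, 0, 0, 0, 1]
    - [0, 0, 0, 0, 0, 0, 1]

```text
time_s: 1.35
position: [0.4942, 0.1932, 0.1636]
tcp_rot: [0.021, 0.71, -0.023, 0.703]
force: [-0.3, -0.2, -1.4]
opening: 0.0004
```

```bash
python3 -c "
from geo import *
import cv2
p=np.load('p.npy');delta(p,(-50,95,115));print(arm.observe()['opening'])
im=arm.capture('side')[130:330,150:420,::-1];cv2.imwrite('pics/s2.png',cv2.resize(im,None,fx=2.9,fy=2.9,interpolation=cv2.INTER_CUBIC))"
```

```text
now box [-72.1 107.8 163.6] turn [ 0.16 -0.57  0.12] shift now-axes [ 48.4 -12.7  22.6] shift goal-axes [ 48.6 -12.8  22.1] sep tool y in box [0.065 0.998 0.   ]
0.0003601776177949165
```

View pics/s2.png

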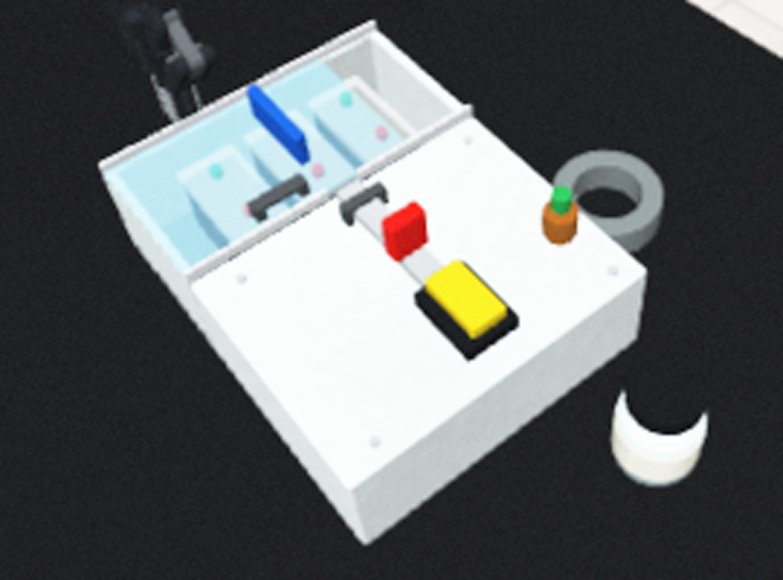

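```bash
python3 -c "
from geo import *
o=arm.observe();x,r=tool(o);print(x.round(4),o['joint_velocities'].round(3))
q=proj('side',x+[0,0,-.008]);print(q,(q-[150,130])*2.9)
p=np.load('p.npy');print((proj('side',W(p,[(-72,108,96),(-15,95,126)]))-[150,130])*2.9)"
```

```text
[0.4946 0.1942 0.1668] [ 0.029 -0.068 -0.063  0.001  0.034  0.003]
[212.7888647  166.74521599] [182.08770763 106.56112637]
[[202.9649941  166.79630565]
 [270.80541392 112.82944756]]
```

The tip at crop (185,110) matches its projection (182,107), so camera and arm agree. Next I lower the finger behind the rib.

>>> apply_moves:
  rows:
    - [15, -6, 10, 0, 0, 0, 1]
    - [15, -7, 12, 0, 0, 0, 1]
    - [12, 0, 0, 0, 0, 0, 1]
    - [10, 0, 0, 0, 0, 0, 1]
    - [0, 0, 0, 0, 0, 0, 1]

```text
time_s: 1.82
position: [0.5162, 0.1811, 0.1167]
tcp_rot: [0.021, 0.707, -0.021, 0.706]
force: [0.3, -0.4, -0.5]
opening: 0.0
```

```bash
python3 -c "
from geo import *
p=np.load('p.npy');delta(p,(-26,95,113));print(arm.observe()['force'])"
```

```text
now box [-49.4  97.1 116.7] turn [ 0.36 -0.09  0.01] shift now-axes [ 3.7 -2.3 23.4] shift goal-axes [ 3.7 -2.1 23.4] sep tool y in box [0.065 0.998 0.   ]
[ 0.30915938 -0.43613719 -0.54652137]
```

>>> apply_moves:
  rows:
    - [3, -2, 10, 0.3, 0, 0, 1]
    - [0, 0, 8, 0, 0, 0, 1]
    - [0, 0, 8, 0, 0, 0, 1]
    - [0, 0, 8, 0, 0, 0, 1]
    - [0, 0, 8, 0, 0, 0, 1]

```text
time_s: 2.23
position: [0.5598, 0.1758, 0.1146]
tcp_rot: [0.023, 0.707, -0.023, 0.707]
force: [-3.2, 0.9, 1.3]
opening: -0.0002
```

>>> apply_moves:
  rows:
    - [0, 0, 5, 0, 0, 0, 1]
    - [0, 0, 5, 0, 0, 0, 1]
    - [0, 0, 4, 0, 0, 0, 1]
    - [0, 0, 0, 0, 0, 0, 1]

```text
time_s: 2.57
position: [0.5736, 0.1746, 0.114]
tcp_rot: [0.023, 0.706, -0.023, 0.707]
force: [-0.4, -0.5, 0.7]
opening: 0.0002
```

```bash
python3 -c "
from geo import *
p=np.load('p.npy');delta(p,(18,95,113));print(arm.observe()['force'])"
```

```text
now box [  8.3  94.4 114. ] turn [-0.    0.04  0.01] shift now-axes [1.  0.6 9.7] shift goal-axes [1.  0.6 9.7] sep tool y in box [0.065 0.998 0.   ]
[-0.3856788  -0.48483391  0.70233792]
```

>>> apply_moves:
  rows:
    - [0, 0, 3, 0, 0, 0, 1]
    - [0, 0, 3, 0, 0, 0, 1]
    - [0, 0, 2, 0, 0, 0, 1]
    - [0, 0, 1, 0, 0, 0, 1]

```text
time_s: 2.9
position: [0.582, 0.1742, 0.114]
tcp_rot: [0.023, 0.707, -0.023, 0.707]
force: [-2.2, -0.7, -0.2]
opening: -0.0002
```

>>> apply_moves:
  rows:
    - [0, 0, 2, 0, 0, 0, 1]
    - [0, 0, 2, 0, 0, 0, 1]

```text
time_s: 3.07
position: [0.5839, 0.1741, 0.1138]
tcp_rot: [0.023, 0.709, -0.023, 0.705]
force: [-23.1, -0.7, 11.7]
opening: 0.0001
```

>>> apply_moves:
  rows:
    - [0, 0, 2, 0, 0, 0, 1]
    - [0, 0, 1, 0, 0, 0, 1]

```text
time_s: 3.23
position: [0.584, 0.1741, 0.1139]
tcp_rot: [0.022, 0.712, -0.023, 0.702]
force: [-35.9, -2.0, 19.3]
opening: 0.0003
```

Firm end stop at x = 0.584. I back off, lift, and open the fingers part way.

>>> apply_moves:
  rows:
    - [0, 0, -15, 0, 0, 0, 0.4]
    - [-15, 0, -15, 0, 0, 0, 0.4]
    - [-25, 0, 0, 0, 0, 0, 0.4]
    - [-25, -10, 0, 0, 0, 0, 0.4]
    - [-10, -20, 5, 0, 0, 0, 0.4]

```text
time_s: 3.65
position: [0.5627, 0.1467, 0.1928]
tcp_rot: [0.022, 0.705, -0.022, 0.709]
force: [0.1, -0.1, 0.8]
opening: 0.0514
```

>>> apply_moves:
  rows:
    - [0, -40, 3, 0, 0, 0, 0.4]
    - [0, -40, 0, 0, 0, 0, 0.4]
    - [0, -40, 0, 0, 0, 0, 0.4]
    - [0, -30, 0, 0, 0, 0, 0.4]
    - [0, 0, 0, 0, 0, 0, 0.4]

```text
time_s: 4.07
position: [0.5554, -0.0095, 0.1893]
tcp_rot: [0.024, 0.706, -0.025, 0.707]
force: [-0.2, 0.1, 0.4]
opening: 0.0514
```

```bash
python3 -c "
from geo import *
import cv2
p=np.load('p.npy');print(arm.observe()['opening']);delta(p,(0,-100,150))
im=arm.capture('side')[100:300,180:400,::-1];cv2.imwrite('pics/s3.png',cv2.resize(im,None,fx=3,fy=3,interpolation=cv2.INTER_CUBIC))"
```

```text
0.05141402601530599
now box [  2.1 -90.4 189.3] turn [-0.28  0.08  0.09] shift now-axes [39.4 -9.5 -2.1] shift goal-axes [39.3 -9.6 -2.1] sep tool y in box [0.065 0.998 0.   ]
```

View pics/s3.png

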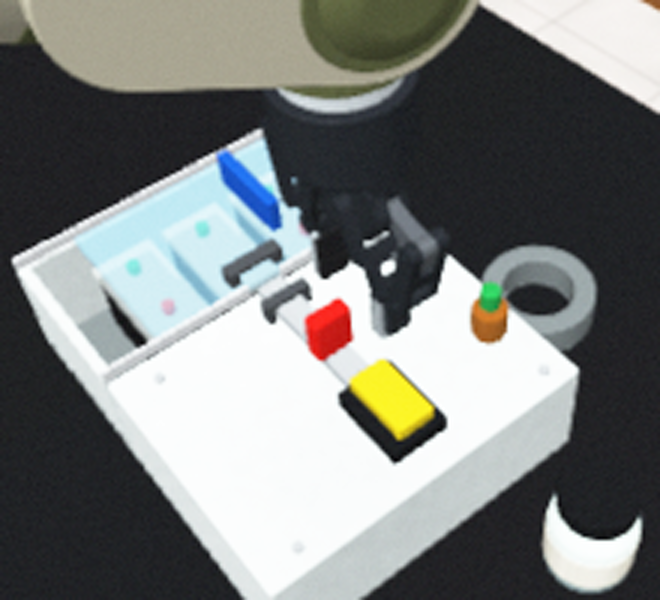

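The hatch now looks shut: the keeper at (253,262) lines up with the guide at (287,298), the knob at (328,330) and the pad at (395,400). Now I go over the catch.

>>> apply_moves:
  rows:
    - [13, -8, -1, -0.3, 0, 0, 0.36]
    - [15, -8, -1, 0, 0, 0, 0.36]
    - [15, 0, 0, 0, 0, 0, 0.36]
    - [9, 0, 0, 0, 0, 0, 0.36]
    - [0, 0, 0, 0, 0, 0, 0.36]

```text
time_s: 4.53
position: [0.5517, -0.0193, 0.1354]
tcp_rot: [0.021, 0.708, -0.021, 0.706]
force: [0.0, -0.3, -1.0]
opening: 0.0546
```

```bash
python3 -c "
from geo import *
import cv2
p=np.load('p.npy');o=arm.observe();print(o['opening'],o['force']);delta(p,(0,-106,130))
im=arm.capture('side')[160:270,240:400,::-1];cv2.imwrite('pics/s4.png',cv2.resize(im,None,fx=4.9,fy=4.9,interpolation=cv2.INTER_CUBIC))"
```

```text
0.05458688868823928 [ 0.00329334 -0.28195019 -0.95240687]
now box [  -1.  -100.5  135.4] turn [ 0.35 -0.15 -0.04] shift now-axes [ 5.4 -5.5  1. ] shift goal-axes [ 5.4 -5.5  1. ] sep tool y in box [0.065 0.998 0.   ]
```

View pics/s4.png

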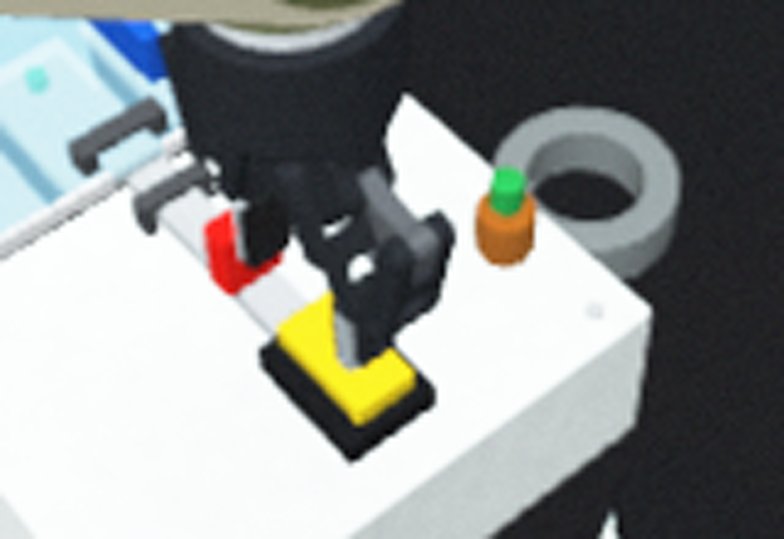

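>>> apply_moves:
  rows:
    - [0, -4, 0.5, 0.3, 0, 0, 0.36]
    - [0, -3, 0.5, 0, 0, 0, 0.36]
    - [3, 0, 0, 0, 0, 0, 0.36]
    - [3, 0, 0, 0, 0, 0, 0.36]
    - [0, 0, 0, 0, 0, 0, 0.36]

```text
time_s: 5.0
position: [0.5526, -0.0273, 0.1306]
tcp_rot: [0.023, 0.707, -0.023, 0.707]
force: [-1.0, 0.1, -0.3]
opening: 0.0544
```

>>> apply_moves:
  rows:
    - [3, 0, 0, 0, 0, 0, 0.36]
    - [0, 0, 0, 0, 0, 0, 0.36]

```text
time_s: 5.17
position: [0.5526, -0.0272, 0.1276]
tcp_rot: [0.023, 0.707, -0.023, 0.707]
force: [-0.1, -0.3, -0.1]
opening: 0.0544
```

>>> apply_moves:
  rows:
    - [3, 0, 0, 0, 0, 0, 0.36]
    - [0, 0, 0, 0, 0, 0, 0.36]

```text
time_s: 5.33
position: [0.5526, -0.0273, 0.1245]
tcp_rot: [0.023, 0.707, -0.023, 0.706]
force: [-0.2, -1.3, -1.3]
opening: 0.0549
```

>>> apply_moves:
  rows:
    - [3, 0, 0, 0, 0, 0, 0.36]
    - [0, 0, 0, 0, 0, 0, 0.36]

```text
time_s: 5.5
position: [0.5529, -0.0273, 0.1218]
tcp_rot: [0.023, 0.707, -0.023, 0.707]
force: [0.0, 0.1, 1.7]
opening: 0.0549
```

>>> apply_moves:
  rows:
    - [2, 0, 0, 0, 0, 0, 0.36]
    - [0, 0, 0, 0, 0, 0, 0.36]

```text
time_s: 5.67
position: [0.5529, -0.0273, 0.12]
tcp_rot: [0.023, 0.707, -0.023, 0.707]
force: [0.3, -0.1, 2.3]
opening: 0.0545
```

>>> apply_moves:
  rows:
    - [2, 0, 0, 0, 0, 0, 0.36]
    - [0, 0, 0, 0, 0, 0, 0.36]

```text
time_s: 5.83
position: [0.5529, -0.0274, 0.118]
tcp_rot: [0.023, 0.707, -0.023, 0.707]
force: [0.6, -0.1, 3.5]
opening: 0.0548
```

>>> apply_moves:
  rows:
    - [2, 0, 0, 0, 0, 0, 0.36]
    - [1, 0, 0, 0, 0, 0, 0.36]
    - [0, 0, 0, 0, 0, 0, 0.36]

```text
time_s: 6.08
position: [0.5529, -0.0273, 0.115]
tcp_rot: [0.023, 0.707, -0.023, 0.707]
force: [-0.1, 0.4, 3.8]
opening: 0.0544
```

```bash
python3 -c "
from geo import *
import cv2
p=np.load('p.npy');o=arm.observe();print(o['opening'],o['force']);delta(p,(0,-106,114))
im=arm.capture('side')[160:270,240:400,::-1];cv2.imwrite('pics/s5.png',cv2.resize(im,None,fx=4.9,fy=4.9,interpolation=cv2.INTER_CUBIC))"
```

```text
0.054410397639790505 [-0.10906776  0.44519006  3.78941885]
now box [   0.7 -108.5  115. ] turn [0.01 0.02 0.01] shift now-axes [ 1.   2.5 -0.7] shift goal-axes [ 1.   2.5 -0.7] sep tool y in box [0.065 0.998 0.   ]
```

View pics/s5.png

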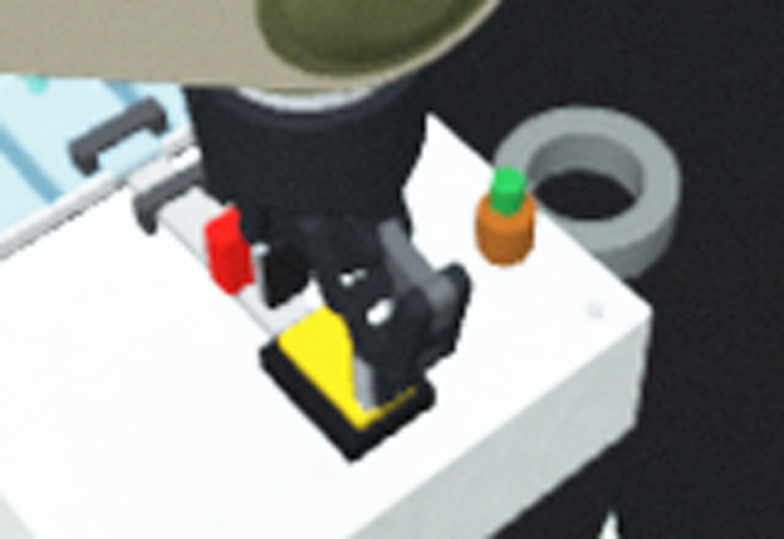

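Finger A presses the far part of the pad at (375,405). Finger B at (280,280) stands just behind the red knob at (228,250). I press a little deeper and push +y.

>>> apply_moves:
  rows:
    - [0.7, 2, 0, 0, 0, 0, 0.36]
    - [0, 3, 0, 0, 0, 0, 0.36]
    - [0, 3, 0, 0, 0, 0, 0.36]
    - [0, 0, 0, 0, 0, 0, 0.36]

```text
time_s: 6.47
position: [0.5534, -0.0189, 0.1145]
tcp_rot: [0.023, 0.707, -0.023, 0.707]
force: [0.4, -0.9, 4.3]
opening: 0.0546
```

>>> apply_moves:
  rows:
    - [0, 3, 0, 0, 0, 0, 0.36]
    - [0, 3, 0, 0, 0, 0, 0.36]
    - [0, 3, 0, 0, 0, 0, 0.36]
    - [0, 0, 0, 0, 0, 0, 0.36]

```text
time_s: 6.8
position: [0.5539, -0.0098, 0.1144]
tcp_rot: [0.023, 0.707, -0.023, 0.707]
force: [0.1, -1.7, 4.1]
opening: 0.0549
```

>>> apply_moves:
  rows:
    - [0, 3, 0, 0, 0, 0, 0.36]
    - [0, 3, 0, 0, 0, 0, 0.36]
    - [0, 3, 0, 0, 0, 0, 0.36]
    - [0, 0, 0, 0, 0, 0, 0.36]

```text
time_s: 7.13
position: [0.5545, -0.0009, 0.1144]
tcp_rot: [0.023, 0.707, -0.023, 0.707]
force: [-0.2, -1.4, 4.5]
opening: 0.0547
```

```bash
python3 -c "
from geo import *
import cv2
p=np.load('p.npy');o=arm.observe();print(o['opening'],o['force']);delta(p,(0,-70,114))
im=arm.capture('side')[160:270,240:400,::-1];cv2.imwrite('pics/s6.png',cv2.resize(im,None,fx=4.9,fy=4.9,interpolation=cv2.INTER_CUBIC))"
```

```text
0.05466319310173202 [-0.21474534 -1.38472862  4.45597418]
now box [  0.6 -82.  114.4] turn [ 0.02 -0.01 -0.01] shift now-axes [ 0.4 12.  -0.6] shift goal-axes [ 0.4 12.  -0.6] sep tool y in box [0.065 0.998 0.   ]
```

View pics/s6.png

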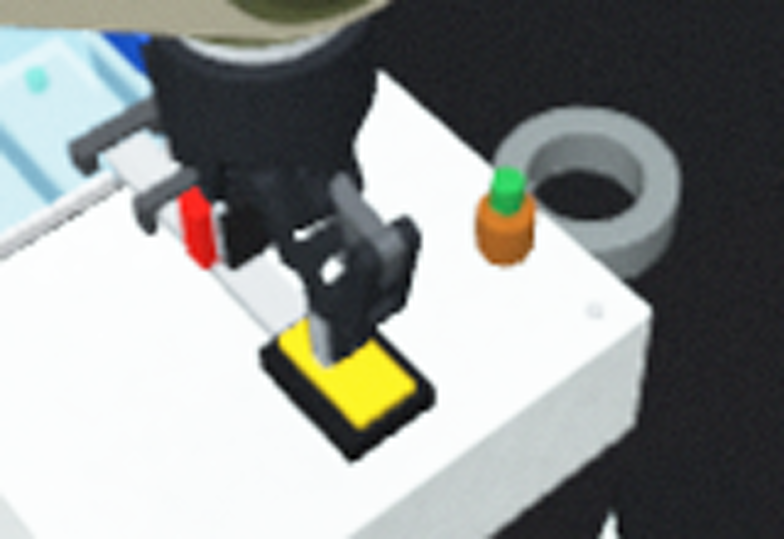

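>>> apply_moves:
  rows:
    - [0, 3, 0, 0, 0, 0, 0.36]
    - [0, 3, 0, 0, 0, 0, 0.36]
    - [0, 2, 0, 0, 0, 0, 0.36]
    - [0, 0, 0, 0, 0, 0, 0.36]

```text
time_s: 7.52
position: [0.5549, 0.0069, 0.1143]
tcp_rot: [0.023, 0.707, -0.023, 0.707]
force: [-1.0, -2.0, 5.0]
opening: 0.0549
```

>>> apply_moves:
  rows:
    - [0, 2, 0, 0, 0, 0, 0.36]
    - [0, 2, 0, 0, 0, 0, 0.36]
    - [0, 0, 0, 0, 0, 0, 0.36]

```text
time_s: 7.77
position: [0.5552, 0.0108, 0.1143]
tcp_rot: [0.023, 0.707, -0.023, 0.707]
force: [-0.7, -2.9, 4.3]
opening: 0.0548
```

>>> apply_moves:
  rows:
    - [0, 2, 0, 0, 0, 0, 0.36]
    - [0, 0, 0, 0, 0, 0, 0.36]

```text
time_s: 7.93
position: [0.5553, 0.0127, 0.1143]
tcp_rot: [0.023, 0.707, -0.023, 0.707]
force: [-0.5, -3.4, 4.2]
opening: 0.0549
```

>>> apply_moves:
  rows:
    - [0, 2, 0, 0, 0, 0, 0.36]
    - [0, 0, 0, 0, 0, 0, 0.36]

```text
time_s: 8.1
position: [0.5554, 0.0139, 0.1144]
tcp_rot: [0.022, 0.707, -0.023, 0.707]
force: [-2.2, -9.3, 5.2]
opening: 0.0547
```

>>> apply_moves:
  rows:
    - [0, 1.5, 0, 0, 0, 0, 0.36]
    - [0, 0, 0, 0, 0, 0, 0.36]

```text
time_s: 8.27
position: [0.5555, 0.014, 0.1145]
tcp_rot: [0.021, 0.707, -0.024, 0.707]
force: [-4.5, -17.5, 5.7]
opening: 0.055
```

End stop reached. I ease the push slightly, lift straight up and stand clear.

>>> apply_moves:
  rows:
    - [0, -2, 0, 0, 0, 0, 0.36]
    - [-4, 0, 0, 0, 0, 0, 0.36]
    - [-6, 0, 0, 0, 0, 0, 0.36]
    - [-6, -2, 0, 0, 0, 0, 0.36]
    - [-15, -3, 0, 0, 0, 0, 0.36]

```text
time_s: 8.68
position: [0.5541, 0.01, 0.144]
tcp_rot: [0.024, 0.708, -0.022, 0.705]
force: [0.1, 0.2, -1.1]
opening: 0.0546
```

>>> apply_moves:
  rows:
    - [-30, 0, 0, 0, 0, 0, 0.36]
    - [-35, 0, -10, 0, 0, 0, 0.36]
    - [-20, 0, -40, 0, 0, 0, 0.36]
    - [0, 0, -40, 0, 0, 0, 0.36]
    - [0, 0, -40, 0, 0, 0, 0.36]

```text
time_s: 9.1
position: [0.4267, 0.0182, 0.2295]
tcp_rot: [0.023, 0.706, -0.022, 0.707]
force: [-0.5, -0.0, 0.8]
opening: 0.0546
```

>>> apply_moves:
  rows:
    - [0, 0, -40, 0, 0, 0, 0.36]
    - [0, 20, -40, 0, 0, 0, 0.36]
    - [0, 20, 0, 0, 0, 0, 0.36]
    - [0, 0, 0, 0, 0, 0, 0.36]
    - [0, 0, 0, 0, 0, 0, 0.36]

```text
time_s: 9.52
position: [0.3534, 0.0617, 0.2293]
tcp_rot: [0.023, 0.707, -0.022, 0.707]
force: [-0.4, 0.3, 0.1]
opening: 0.0549
```

```bash
python3 -c "
from geo import *
import cv2
o=arm.observe();print(o['position'],o['force'])
a=arm.capture('side')[130:325,180:400,::-1];b=arm.capture('top')[170:306,220:420,::-1]
r=lambda i,h:cv2.resize(i,(int(i.shape[1]*h/i.shape[0]),h),interpolation=cv2.INTER_CUBIC)
cv2.imwrite('pics/s7.png',r(a,580));cv2.imwrite('pics/t7.png',r(b,530))"
```

```text
[0.35335551 0.06171187 0.22926195] [-0.42627046  0.29357729  0.08029358]
```

View pics/s7.png

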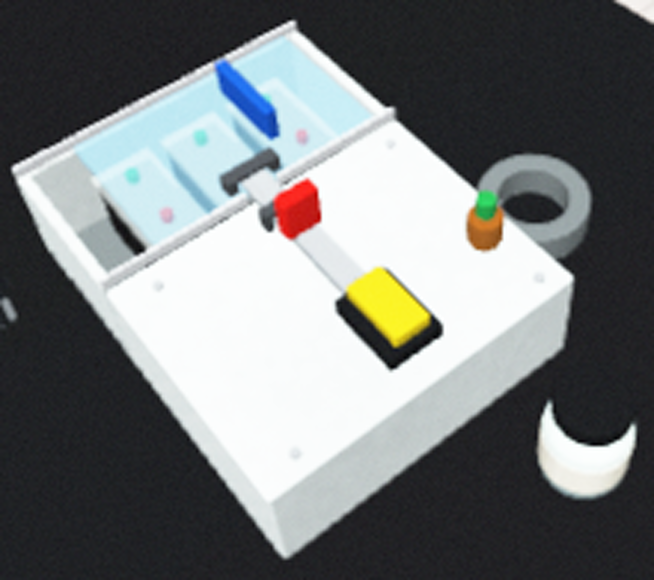

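View pics/t7.png

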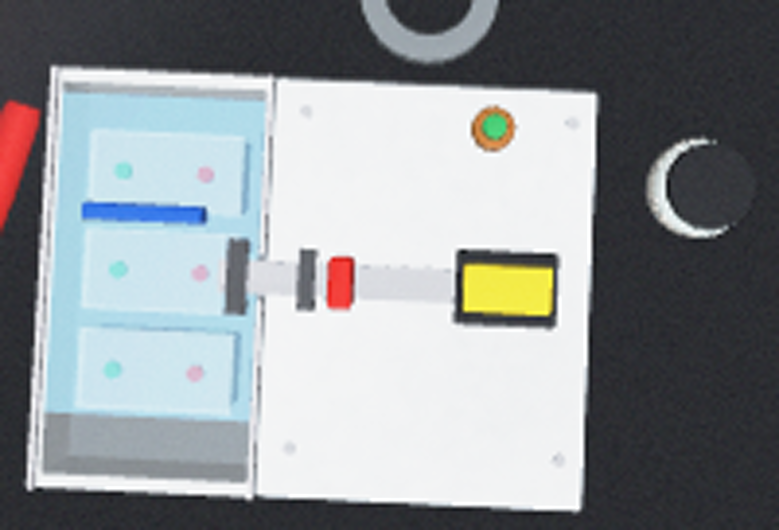

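The knob moved 14.5 px in the top view, which is about 32 mm, so the bolt is fully home through the keeper. The pad top is back at its starting pixels, so the catch is up. The vial is unmoved (347,202).

```bash
python3 -c "
from workcell import arm
print(arm.sign_off())"
```

```text
the job is handed in; nothing more can be done
None
```

The box is safe to charge: the hatch is shut, the bolt is fully home in the keeper, and the catch has sprung back up behind it. I handed the job in at about 9.6 s of the 51 s allowed.

- **Hatch:** I pushed it by the blue rib to a firm end stop. The push overshot slightly there, so the fingertip force peaked at about 41 N; wrist force stayed far below its 120 N limit.
- **Bolt:** With one fingertip holding the catch down (4–5 N), the other pushed the knob until it stopped at about 17 N. In the top picture the knob moved about 32 mm, which is the full throw.
- **Catch:** After I lifted off, the yellow pad was back at its starting height in the side picture.
- **Standing clear:** The last force reading was about 0.5 N, which is noise, with the gripper well away from the box.
- **Other items:** The vial is within 0.3 px of where it started, and the jar and tape look unmoved. Only part of the screwdriver showed in the last pictures. The arm made no contact near any of them.

One disagreement: the box outline measured 4–6 mm off the bolt line in the pictures, so I worked from the pad and knob positions instead.

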